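Set the reflectance stand's sensor arm over a leaf sample

ROBOT

A 6-joint arm with a two-finger parallel gripper is mounted at the origin on a cart in front of the work surface, level with it; the furniture and walls round the work are solid. World frame = base frame: x ahead of the robot, y to its left, z up, the work surface at z = 0. Lengths are in m, angles in rad, forces in N, time in s.
With the tool pointing down it reaches from about 0.225 to 0.875 m from the base axis. Payload 3.4 kg.
Tool frame: the origin (TCP) lies on the centre line of the jaws, within the pads' length; the fingertips stand 11 mm ahead of it and the grasp point (between the pads) lies 8 mm behind it; z points along the fingers, y is the line along which they close (so a half turn about z gives the same grasp; the last joint's range is limited). The gripper opens to 85 mm and grips with 20 to 120 N. Pads are 22 mm wide; open, the fingers measure 114 mm over their backs; the gripper's body (76 mm by 85 mm) begins 54 mm behind the grasp point. The pads swing forward as they close: fully open they stand 13 mm farther back than shut.
Start: joints at [-1.26, 0.276, 1.505, -0, 1.361, -0.121], TCP at [0.241, -0.522, 0.242] pointing down, gripper open.
Joint ranges: [-2.89, 2.89], [-0.75, 2.08], [0.22, 2.7], [-1.18, 4.32], [0.11, 2.71], [-2.7, 2.7]. Speed limits (rad/s): [2.57, 2.57, 3.14, 3.14, 3.14, 3.14].

INTERFACE

Orientations are given as a unit quaternion [w, x, y, z].
In Python, from rig import manip, eyes, job gives the robot as it stands.
- The arm moves only by the tool drive_tool, never from a script. Its argument "rows" is a list of rows, each a list of 3 entries, a list of its own where there are three numbers: the turn, a rotation vector about the world's x, y, z in rad, then the shift along the world's x, y, z in cm, then the finger opening in cm, from 0 to 8.54. A call has 1 to 8 rows; each row shifts and turns the commanded pose from where the row before left it; what a row does not reach is not made up. A row lasts 1/8 s, in which the tool goes at most 62.5 mm and 10.7 degrees, less where a joint would pass 70% of its speed; a pose out of reach is approached as far as the arm can. A call is refused whole if a number of a shift passes 6.25 or a number of a turn 0.188, either way. A call with a gripper value outside its range is refused whole. The fingers move at their own pace and stop on an object; "force" is the grip in N (left out, the last holds). Time passes only in rows, so rows that do not move let the fingers close. It gives the time, the measured TCP pose, the force, the opening and the grip force at its end, in the units of the state.
- manip.get_state(): the state, without advancing time (a new reading comes with each control period).
- eyes.get_image(name): name is "side" or "top" or "wrist"; returns the picture (384x512x3 uint8, red, green, blue); there is no depth.
- eyes.get_calibration(name): a dict with "camera_matrix" (3x3 intrinsics, pixels), "view" (4x4, takes a point from world to camera coordinates). Camera axes: x right, y up, looking along -z (the intrinsics and any distortion apply to the point x, -y, -z); pixel columns grow to the right and rows downward; lengths in m; the calibration is good to about 2 mm. A picture is of the moment at which its call begins: read the wrist's pose just before it. get_calibration takes no time and is no camera call; for the wrist camera it gives the pose at the moment of the call.
- job.sign_off(): hands the job in; it is judged then, once.
The state is a dict: "clock": time; "qpos": joint angles; "qd": joint speeds; "effort": joint torques, N m; "position": TCP position; "ee_rot": TCP orientation; "contact_force": force on the tool from outside, world axes, zero at the start; "moment": the same for the moment, N m; "width": finger opening in m; "gripper_force": force on a finger pad.
Only numpy, scipy, OpenCV 4.12 (cv2) and the standard library are available. Lean on these libraries where they do the work, as an engineer would, in place of code of your own. Each camera call takes 0.05 s, during which the arm holds its last target. There are 200 camera calls.

TASK

Slide the open cup of chopped leaf across the stand's stage, without lifting or tipping it, from its waiting ring into the double measuring ring and let go of it. Then squeeze the lock button into the sensor arm's grip, draw the arm out of its sleeve until its third long scale mark is at the sleeve's mouth, which brings the sensor over the cup, and finish while still holding it there, because the arm springs home when let go. Leave the empty cup and the other things where they are.

Things in the scene. Friction and masses are not known exactly. Their poses are not given: they have to be found in the camera images.
- stand: fixed measuring stand: aluminium base, own y = -235 to 271 mm; stage 150 mm wide in x at y = -235 to -39 mm, flat top 13 mm above the worktop with rings drawn on it (nothing raised); grey column at the +y end with a white 30 mm square sleeve along y (y = 80 to 305 mm, axis z = 142 mm). Origin: underside, mid-width; x away from the robot, y left, z up; turned at most 0.2 rad
- measure_ring (a point): centre of the double measuring ring (radii 29 and 34 mm) on the stage's top, 13 mm above the worktop; at stand x = 0, y = -90 mm, 150 mm beyond the sensor's home place. The two single waiting rings (radius 29 mm) lie at stand x = +42 and -42 mm, y = -185 mm
- leaf_cup_mid (a point): middle of the open clear cup filled with green chopped leaf, 32 mm above its underside; cup 51 mm across at the rim, 64 mm high, about 40 g, standing on one of the two waiting rings (which one varies)
- empty_cup_mid (a point): middle of the same sort of cup, but empty, standing on the other waiting ring; it stays there
- extension (a joint): how far the 18 mm square steel arm is drawn out of its sleeve along stand -y, m; 0 = home, 0.17 = its stop. Scale on its top and near faces: short marks every 10 mm, long ones right across every 50 mm; the third long one is at the sleeve's mouth at 0.150. A spring of 3 to 4 N draws it home. At home a pin locks it until the button is in by over 3 mm; elsewhere the pin does not catch
- lock_button (a joint): how far the lock button is pressed into the grip, m; 0 = out, 0.007 = fully in. It moves along stand +x (away from the robot), takes about 2 N to start and 5.5 N fully in; fingers closing on the grip along stand x, with the pads at the button's height, press it
- grip_mid (a point): centre of the grip block on the arm's tip, at the button's mid-height, about 176 mm above the worktop. Block 26 mm thick in stand x, 36 mm long in y, top 24 mm above this point. The button (24 mm long, 28 mm high) stands 8 mm out of the near (-x) face: grip 34 mm wide, 27 mm with it in. The arm below (axis 34 mm lower) is 18 mm wide: fingertips may reach down beside it
- sensor_arm: the sliding arm with its scale, sensor, grip block and lock button; its origin is on the arm's axis, 34 mm under grip_mid, axes parallel to the stand's
- sensor_tip (a point): centre of the lower end of the black round sensor (30 mm across) that hangs under the arm's tip, straight below grip_mid, about 95 mm above the worktop; it passes 18 mm over a standing cup
- lid_a: white screw lid 50 mm across, 10 mm high, lying in front of the stand; not to be moved
- lid_b: white screw lid 50 mm across, 10 mm high, lying in front of the stand, farther left; not to be moved
- dropper: dropper bottle, 33 mm across, 94 mm high, standing behind the stand; not to be moved
- timer: bench timer, 62 mm high, standing at the right; not to be moved
- pen: marker pen, 134 mm long, 19 mm thick, lying in front of the stand's column; not to be moved
- tray: small white open tray, 90 x 130 x 24 mm, on the worktop to the right of the stage; not to be moved
Things that resemble listed ones, but are neither listed nor needed, are in the scene too. What is shaped like the part that bears leaf_cup_mid but blue is not meant.

How it is judged:
By the outcome, as a careful person would: the job done as asked, in the order asked, and still so for the second after the job is handed in, while the arm keeps its last pose, push and grip.
It also fails if it takes over 48 s, if anything falls off the work surface, if the arm or the gripper's body presses on something with over 40 N, if the wrist force passes 120 N, or if a joint passes its speed limit or range.

## Working session

There is one attempt and no reset: what is moved stays moved. The work goes in short steps, Python scripts to look and compute and a tool call to move; the robot and the scene stay as the last step left them, time stands still between calls to the robot, and variables do not carry over. Pictures are saved under pics/ and viewed, at most 10 in all, crops included, and the job is handed in when it is done.

Besides the shell and the picture viewer there is one more tool, called as a command line: name --argument value ..., lists and objects as JSON in quotes. drive_tool: Moves the arm, as the interface text tells. Its arguments: {"type":"object","properties":{"rows":{"type":"array"},"force":{"type":"number"}},"required":["rows"]}

```bash
mkdir -p pics
cat > h.py <<'E'
import numpy as np, cv2
from rig import manip, eyes, job
def cal(n):
    c=eyes.get_calibration(n); return np.array(c["camera_matrix"]),np.array(c["view"]),c
def ray(n,px,C=None):
    K,V,_=C or cal(n); d=np.linalg.inv(K)@np.array([px[0],px[1],1.]); d=np.array([d[0],-d[1],-d[2]])
    R=V[:3,:3]; return -R.T@V[:3,3], R.T@d
def onz(n,px,z,C=None):
    o,d=ray(n,px,C); return o+d*(z-o[2])/d[2]
def proj(n,p,C=None):
    K,V,_=C or cal(n); q=V[:3,:3]@np.array(p)+V[:3,3]; q=K@np.array([q[0],-q[1],-q[2]]); return q[:2]/q[2]
def snap(n,f):
    C=cal(n); im=eyes.get_image(n)[:,:,::-1].copy(); cv2.imwrite(f"pics/{f}.png",im); np.save(f"pics/{f}_K.npy",C[0]);np.save(f"pics/{f}_V.npy",C[1]); return im
E
python3 - <<'E'
from h import *
a=snap("top","top0"); b=snap("side","side0")
for n in("top","side"): print(cal(n))
print(manip.get_state())
E
```

```text
(array([[370.48255931,   0.        , 252.07817242],
       [  0.        , 370.48255931, 189.94901126],
       [  0.        ,   0.        ,   1.        ]]), array([[-0.02912245, -0.99956522, -0.00460935, -0.02984226],
       [ 0.97887185, -0.02945262,  0.20234238, -0.52849465],
       [-0.20239016,  0.00138075,  0.979304  , -1.09415482],
       [ 0.        ,  0.        ,  0.        ,  1.        ]]), {'camera_matrix': array([[370.48255931,   0.        , 252.07817242],
       [  0.        , 370.48255931, 189.94901126],
       [  0.        ,   0.        ,   1.        ]]), 'view': array([[-0.02912245, -0.99956522, -0.00460935, -0.02984226],
       [ 0.97887185, -0.02945262,  0.20234238, -0.52849465],
       [-0.20239016,  0.00138075,  0.979304  , -1.09415482],
       [ 0.        ,  0.        ,  0.        ,  1.        ]])})
(array([[444.5583358 ,   0.        , 255.50636013],
       [  0.        , 444.5583358 , 186.76862501],
       [  0.        ,   0.        ,   1.        ]]), array([[-0.9725032 , -0.23268716,  0.00970581,  0.48889586],
       [ 0.15281027, -0.60610313,  0.78056904, -0.217
[... 550 characters left out ...]
    ]])})
{'clock': 0.1, 'qpos': array([-1.26001621e+00,  2.76528174e-01,  1.50600870e+00,  1.61261092e-05,
        1.36073052e+00, -1.21003176e-01]), 'qd': array([ 0.00083642, -0.00143664, -0.00346683, -0.00048159, -0.00105999,
        0.00193224]), 'effort': array([ 1.74821027e-03, -4.17699480e+01, -2.46405619e+01,  2.37732718e-05,
        5.85202783e-03, -8.63280178e-06]), 'position': array([ 0.24048806, -0.52178289,  0.24152739]), 'ee_rot': array([-8.34350264e-04,  9.76785795e-01,  2.14216737e-01, -7.14886672e-05]), 'contact_force': array([ 1.29255119, -0.17723085,  0.47389425]), 'moment': array([ 0.01419001,  0.01331177, -0.01416871]), 'gripper_force': 0.0, 'width': 0.08590432016280537}
```

View pics/top0.png

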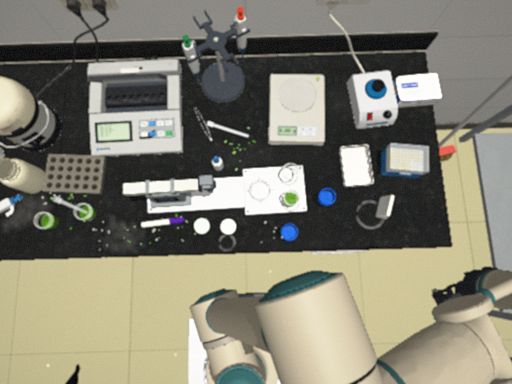

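View pics/side0.png

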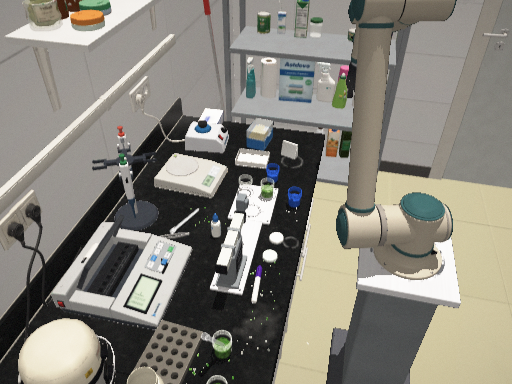

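Top view: the leaf cup is at (290,199) on the near waiting ring, the empty cup at (288,173), the double ring at about (260,190), the grip at about (206,183) and the sleeve mouth to its left. I'll crop and measure.

Run:
```python
from h import *
im=cv2.imread("pics/top0.png"); cv2.imwrite("pics/c1.png",cv2.resize(im[150:245,110:320],None,fx=3.8,fy=3.8,interpolation=cv2.INTER_CUBIC))
hsv=cv2.cvtColor(im,cv2.COLOR_BGR2HSV)
g=cv2.inRange(hsv,(35,80,60),(80,255,255)); g[:, :270]=0;g[:,310:]=0;g[:185]=0;g[:,:]=g; g[215:]=0
n,l,s,c=cv2.connectedComponentsWithStats(g); i=1+np.argmax(s[1:,4]); print("leaf",s[i],c[i],onz("top",c[i],0.013+.05))
w=cv2.inRange(hsv,(0,0,190),(179,40,255)); w[:160]=0;w[215:]=0;w[:,:240]=0;w[:,308:]=0
w=cv2.morphologyEx(w,cv2.MORPH_CLOSE,np.ones((9,9)))
cs,_=cv2.findContours(w,0,2); c=max(cs,key=cv2.contourArea); r=cv2.minAreaRect(c); print(r)
for p in cv2.boxPoints(r): print(p,onz("top",p,.013))
print("grip", onz("top",(206,183),.2)); print("ring",onz("top",(260,190),.013))
```

```text
leaf [285 193  12  12 114] [290.5877193  198.04385965] [ 0.49669649 -0.16245896  0.063     ]
((271.9299621582031, 188.87939453125), (47.781768798828125, 65.99623107910156), 86.42366790771484)
[237.50584 167.0934 ] [ 6.13180144e-01 -3.42236591e-04  1.30000000e-02]
[303.37357 162.97667] [ 0.62053208 -0.21522612  0.013     ]
[306.35406 210.66539] [ 0.46357203 -0.21571417  0.013     ]
[240.48636 214.78212] [ 0.45663918 -0.00647547  0.013     ]
grip [0.52016237 0.07892561 0.2       ]
ring [ 0.53491245 -0.07095147  0.013     ]
```

View pics/c1.png

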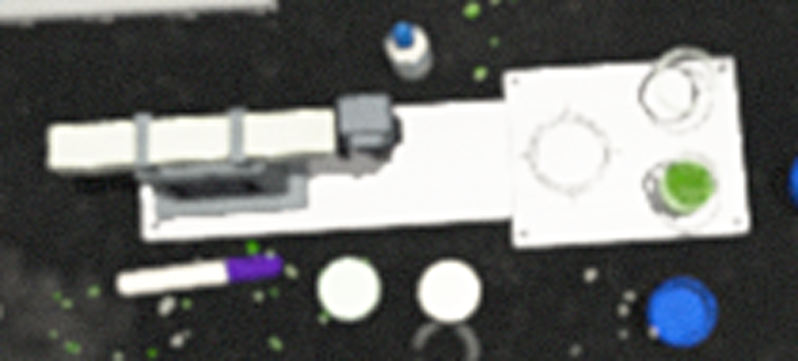

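```bash
cat > stand.py <<'E'
from h import *
E
python3 - <<'E'
from h import *
f=lambda u,v:(u/3.8+110-.37,v/3.8+150-.37)
P=[onz("top",f(*p),.013) for p in((505,72),(735,58),(748,232),(513,246))]
for p in P: print(p.round(4))
e1=P[0]-P[1]; e2=P[3]-P[2]; e3=P[1]-P[2]; e4=P[0]-P[3]
a=[np.arctan2(-e[0],e[1]) for e in(e1,e2)]+[np.arctan2(e[1],e[0]) for e in(e3,e4)]
print("yaw",np.round(a,4),[np.linalg.norm(e[:2]).round(4) for e in(e1,e2,e3,e4)])
y=np.mean(a); R=np.array([[np.cos(y),-np.sin(y)],[np.sin(y),np.cos(y)]])
m=np.mean(P,0)[:2]; o=m-R@[0,-.137]; print("origin",o)
for n,q in dict(meas=(0,-.09),near=(-.042,-.185),far=(.042,-.185),grip=(0,.06)).items(): print(n,o+R@q)
print("ringpx",onz("top",f(568,153),.013), "leaftop",onz("top",f(688,185),.065))
E
```

```text
[ 0.6077 -0.0165  0.013 ]
[ 0.6141 -0.2138  0.013 ]
[ 0.4635 -0.2161  0.013 ]
[ 0.4576 -0.0196  0.013 ]
yaw [0.0325 0.0302 0.0151 0.0205] [np.float64(0.1974), np.float64(0.1965), np.float64(0.1506), np.float64(0.1502)]
origin [0.53235242 0.02043986]
meas [ 0.53456458 -0.06953295]
near [ 0.49491233 -0.16553659]
far [ 0.57888695 -0.1634719 ]
grip [0.53087765 0.08042173]
ringpx [ 0.5353492  -0.06808608  0.013     ] leaftop [ 0.49548806 -0.16249374  0.065     ]
```

drive_tool --rows '[[[0,0,0],[2.5,3.5,0],8.5],[[0,0,0],[3.2,4.5,0],8.5],[[0,0,-0.08],[3.2,4.5,0],8.5],[[0,0,-0.08],[3.2,4.5,-1],8.5],[[0,0,-0.08],[3.2,4.5,-1],8.5],[[0,0,-0.08],[3.2,4.5,-1],8.5],[[0,0,-0.084],[3.2,4.5,-1],8.5],[[0,0,0],[2.5,3.5,0],8.5]]' --force 20

```text
clock: 1.1
position: [0.4829, -0.1799, 0.2012]
ee_rot: [-0.001, 1.0, 0.014, -0.001]
contact_force: [0.5, -0.5, 0.1]
width: 0.085
gripper_force: 0.0
```

drive_tool --rows '[[[0,0,0],[0,0,0],8.5],[[0,0,0],[0,0,0],8.5]]'

```text
clock: 1.35
position: [0.4823, -0.1824, 0.202]
ee_rot: [0.0, 1.0, 0.014, -0.001]
contact_force: [0.1, -1.0, -0.9]
width: 0.085
gripper_force: 0.0
```

Run:
```python
from h import *
s=manip.get_state(); print(s["clock"],s["position"],s["ee_rot"])
snap("wrist","w1")
o=np.array([.53235,.02044])
for p in((.53456,-.0695,.013),(.4955,-.164,.013),(.4955,-.164,.077)): print(proj("wrist",p))
```

```text
1.35 [ 0.48226626 -0.18239366  0.2020459 ] [ 1.87905813e-04  9.99898243e-01  1.42548758e-02 -5.16226142e-04]
[145.39107385 124.80787402]
[233.65295838 163.27403521]
[230.00549328 178.00781188]
```

View pics/w1.png

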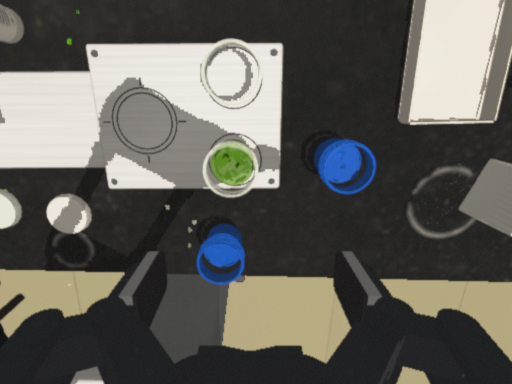

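The wrist view shows the leaf cup's rim centred at about (231,169), the double ring at (145,121), the blue cup at (221,257) and the stage screws at (94,53), (273,52), (271,181) and (114,182).

Run:
```python
from h import *
print("cup",onz("wrist",(231,168.5),.077)); print("ring",onz("wrist",(145,121),.013)); print("blue",onz("wrist",(221,260),.06))
P=[onz("wrist",p,.013)[:2] for p in((94,53),(273,52),(271,181),(114,182))]; print(P)
for a,b in((0,1),(3,2)): e=P[a]-P[b]; print(np.arctan2(-e[0],e[1]))
print("rims", onz("wrist",(203,168.5),.077)-onz("wrist",(259,168.5),.077))
# scale refinement for stage corners
K,V,_=cal("wrist"); print(-V[:3,:3].T@V[:3,3])
```

```text
cup [ 0.50430349 -0.16483032  0.077     ]
ring [ 0.53850192 -0.0694153   0.013     ]
blue [ 0.40102951 -0.15401685  0.06      ]
[array([ 0.60277447, -0.0243807 ]), array([ 0.60861862, -0.20179619]), array([ 0.47627067, -0.20650467]), array([ 0.47018194, -0.02863681])]
0.03292856543405278
0.03421841634754405
rims [-0.00138426  0.0500559   0.        ]
[ 0.5637215  -0.17978935  0.33364956]
```

drive_tool --rows '[[[0,0,0.005],[0.9,0.9,-1.6],8.5],[[0,0,0],[0.9,0.9,-2.5],8.5],[[0,0,0],[0,0,-3.5],8.5],[[0,0,0],[0,0,-3.5],8.5],[[0,0,0],[0,0,-3],8.5],[[0,0,0],[0,0,-1.7],8.5],[[0,0,0],[0,0,-0.8],8.5],[[0,0,0],[0,0,0],8.5]]'

```text
clock: 2.4
position: [0.5003, -0.1643, 0.0357]
ee_rot: [-0.0, 1.0, 0.016, -0.001]
contact_force: [-0.4, -0.2, -0.2]
width: 0.0852
gripper_force: 0.0
```

Run:
```python
from h import *
s=manip.get_state(); print(s["clock"],s["position"])
im=snap("wrist","w2"); 
hsv=cv2.cvtColor(im,cv2.COLOR_BGR2HSV); g=cv2.inRange(hsv,(35,80,40),(80,255,255))
n,l,st,c=cv2.connectedComponentsWithStats(g); i=1+np.argmax(st[1:,4]); print(st[i],c[i],onz("wrist",c[i],.06)); print(proj("wrist",(.500,-.164,.077)))
```

```text
2.4 [ 0.50025859 -0.16429723  0.03566179]
[ 207  261   87   55 3016] [250.19728117 290.56233422] [ 0.50357499 -0.16388183  0.06      ]
[250.27560565 326.05099282]
```

View pics/w2.png

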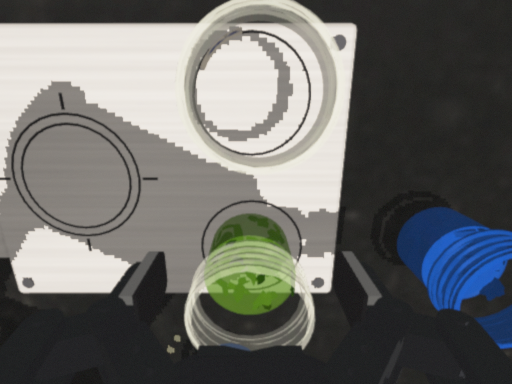

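The leaf cup sits centred between the fingers (rim about (250,293), waiting ring about (251,246)), with the double ring at (76,174).

Run:
```python
from h import *
for p,z in(((251,246),.013),((250,293),.077),((250,355),.077),((250,213),.018),((76,174),.013)): print(p,onz("wrist",p,z))
```

```text
(251, 246) [ 0.5002385  -0.16454985  0.013     ]
(250, 293) [ 0.51491859 -0.16340287  0.077     ]
(250, 355) [ 0.48581859 -0.164362    0.077     ]
(250, 213) [ 0.5230604 -0.1632022  0.018    ]
(76, 174) [ 0.54072209 -0.06813288  0.013     ]
```

drive_tool --rows '[[[0,0,0],[0,0,0],5.5],[[0,0,0],[0,0,0],5.0],[[0,0,0],[0,0,0],4.5],[[0,0,0],[0,0,0],4.0],[[0,0,0],[0,0,0],4.0]]' --force 20

```text
clock: 3.08
position: [0.5011, -0.1645, 0.0371]
ee_rot: [0.0, 1.0, 0.016, 0.001]
contact_force: [-0.8, 1.1, 5.3]
width: 0.0497
gripper_force: 20.6
```

drive_tool --rows '[[[0,0,0],[0.06,0.15,0],4.0],[[0,0,0],[0.14,0.35,0],4.0],[[0,0,0],[0.24,0.6,0],4.0],[[0,0,0],[0.24,0.6,0],4.0],[[0,0,0],[0.24,0.6,0],4.0],[[0,0,0],[0.24,0.6,0],4.0],[[0,0,0],[0.24,0.6,0],4.0],[[0,0,0],[0.24,0.6,0],4.0]]'

```text
clock: 4.08
position: [0.5178, -0.1241, 0.0372]
ee_rot: [0.001, 1.0, 0.017, 0.001]
contact_force: [-1.0, -2.5, 5.5]
width: 0.0494
gripper_force: 20.7
```

drive_tool --rows '[[[0,0,0],[0.25,0.6,0],4.0],[[0,0,0],[0.25,0.6,0],4.0],[[0,0,0],[0.25,0.6,0],4.0],[[0,0,0],[0.25,0.6,0],4.0],[[0,0,0],[0.25,0.6,0],4.0],[[0,0,0],[0.25,0.6,0],4.0],[[0,0,0],[0.25,0.6,0],4.0],[[0,0,0],[0.2,0.6,0],4.0]]'

```text
clock: 5.08
position: [0.5373, -0.076, 0.0372]
ee_rot: [0.001, 1.0, 0.017, 0.001]
contact_force: [-0.3, -2.3, 4.9]
width: 0.0495
gripper_force: 20.7
```

drive_tool --rows '[[[0,0,0],[0.15,0.4,0],4.0],[[0,0,0],[0.1,0.15,0],4.0],[[0,0,0],[0,0,0],4.0]]'

```text
clock: 5.45
position: [0.5396, -0.0703, 0.0371]
ee_rot: [0.001, 1.0, 0.017, 0.001]
contact_force: [-1.0, -2.4, 6.1]
width: 0.0496
gripper_force: 20.7
```

Run:
```python
from h import *
s=manip.get_state(); print(s["clock"],s["position"],s["contact_force"],s["moment"],s["width"])
snap("wrist","w3"); a=snap("side","s3")
u=proj("side",(.54,-.068,.04)).astype(int);print(u)
w=cv2.imread("pics/w3.png"); c=a[u[1]-40:u[1]+40,u[0]-40:u[0]+40]
cv2.imwrite("pics/v3.png",np.hstack([w[:,100:490],cv2.resize(c,(384,384),interpolation=cv2.INTER_CUBIC)]))
```

```text
5.45 [ 0.53958956 -0.07032074  0.03714863] [-1.04947716 -2.43757778  6.09852359] [-0.42719925  0.11809621  0.00548556] 0.04957385506996769
[249 204]
```

View pics/v3.png

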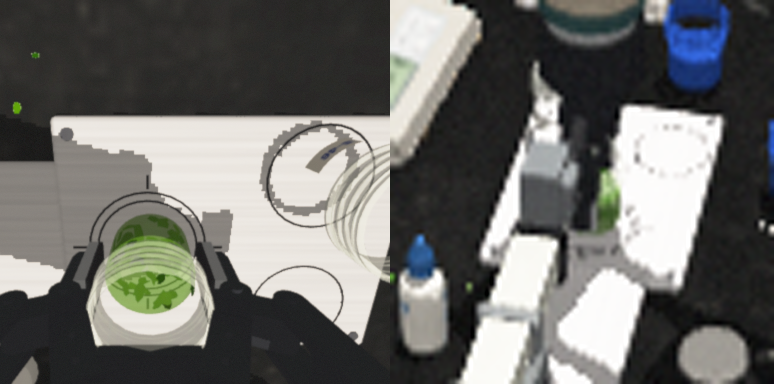

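The wrist view shows the cup's base inside the double ring: centre column about 152 against the ring's 148, with equal gap at the back. It is about 2 mm short in +y, so I'll nudge it, release and rise.

drive_tool --rows '[[[0,0,0],[0,0.15,0],4.0],[[0,0,0],[0,0.1,0],4.0],[[0,0,0],[0,0,0],4.0],[[0,0,0],[0,0,0],5.5],[[0,0,0],[0,0,0],7.0],[[0,0,0],[0,0,0],8.5],[[0,0,0],[0,0,0],8.5],[[0,0,0],[0,0,0],8.5]]'

```text
clock: 6.55
position: [0.539, -0.0672, 0.0363]
ee_rot: [-0.0, 1.0, 0.016, -0.0]
contact_force: [0.4, 0.4, -0.5]
width: 0.0852
gripper_force: 0.0
```

drive_tool --rows '[[[0,0,0],[0,0,1],8.5],[[0,0,0],[0,0,2],8.5],[[0,0,0],[0,0,3.5],8.5],[[0,0,0],[0,-0.5,4],8.5],[[0,0,0],[0,-1,5],8.5],[[0,0,0],[0,0,5],8.5],[[0,0,0],[0,0,3],8.5],[[0,0,0],[0,0,0],8.5]]'

```text
clock: 7.55
position: [0.5404, -0.0826, 0.2749]
ee_rot: [0.001, 1.0, 0.016, 0.003]
contact_force: [0.8, 0.1, -0.1]
width: 0.0853
gripper_force: 0.0
```

Run:
```python
from h import *
s=manip.get_state(); print(s["clock"],s["position"],s["ee_rot"])
snap("wrist","w4")
o=np.array([.538,.0205]); 
for p in((.5375,.0815,.2),(.5395,-.069,.013),(.5395,-.069,.077)): print(proj("wrist",p))
```

```text
7.55 [ 0.54035135 -0.08263843  0.27487869] [0.00106836 0.99985944 0.01638579 0.00338706]
[ 30.52558689 209.75624505]
[240.22024752 162.7172622 ]
[238.56122647 174.03674686]
```

View pics/w4.png

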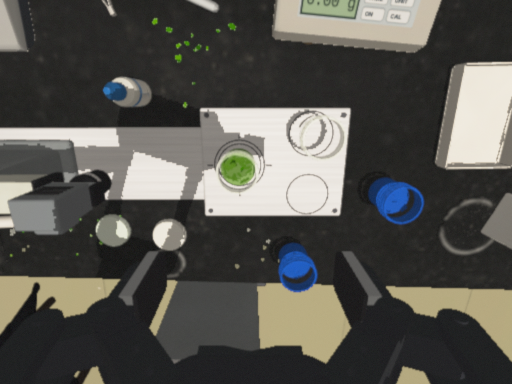

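The cup stands inside the double ring, rim at (238,170), and the empty cup is unmoved on its ring. Next I turn a quarter and go over the grip.

drive_tool --rows '[[[0,0,0.187],[0,1.0,0],8.5],[[0,0,0.187],[0,2.2,0],8.5],[[0,0,0.187],[0,2.2,0],8.5],[[0,0,0.187],[0,2.2,0],8.5],[[0,0,0.187],[0,2.2,0],8.5],[[0,0,0.187],[0,2.2,0],8.5],[[0,0,0.187],[0,2.2,0],8.5],[[0,0,0.187],[0,1.0,0],8.5]]'

```text
clock: 8.6
position: [0.5378, 0.0709, 0.2694]
ee_rot: [-0.001, 0.719, 0.695, -0.001]
contact_force: [0.1, 0.2, 0.3]
width: 0.0848
gripper_force: 0.0
```

drive_tool --rows '[[[0,0,0.075],[0,0,0],8.5],[[0,0,0],[0,0,0],8.5],[[0,0,0],[0,0,0],8.5]]'

```text
clock: 8.98
position: [0.5385, 0.0697, 0.2704]
ee_rot: [-0.001, 0.696, 0.718, -0.001]
contact_force: [-0.3, 0.1, 0.0]
width: 0.0847
gripper_force: 0.0
```

Run:
```python
from h import *
s=manip.get_state(); print(s["clock"],s["position"],s["ee_rot"],s["qpos"])
snap("wrist","w5")
for p in((.5375,.0815,.2),(.5375,.1015,.151)): print(proj("wrist",p))
```

```text
8.975 [0.53854846 0.06965554 0.27039113] [-6.38782550e-04  6.95786929e-01  7.18247695e-01 -6.23711603e-04] [ 4.78543941e-04  2.13794265e-01  1.52083490e+00 -6.27346912e-06
  1.40874904e+00 -3.12861067e-02]
[247.1039972  199.21650325]
[248.29385348 159.03246576]
```

View pics/w5.png

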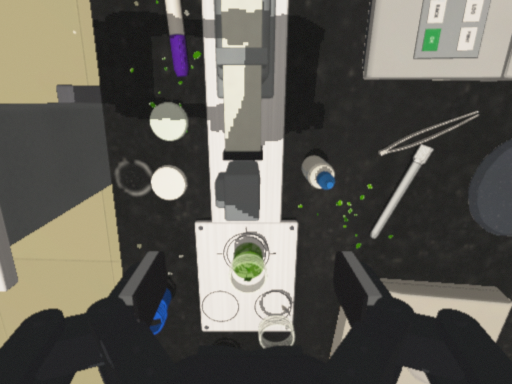

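Run:
```python
from h import *
im=cv2.imread("pics/w5.png"); g=cv2.cvtColor(im,cv2.COLOR_BGR2GRAY)
for r in (120,140,165,172,180,188,196,204,212): print(r,list(g[r,206:276:1]))
for c in (232,242,252): print(c,list(g[140:228,c]))
```

```text
120 [np.uint8(70), np.uint8(163), np.uint8(198), np.uint8(208), np.uint8(164), np.uint8(136), np.uint8(134), np.uint8(136), np.uint8(135), np.uint8(136), np.uint8(138), np.uint8(138), np.uint8(137), np.uint8(135), np.uint8(137), np.uint8(137), np.uint8(137), np.uint8(143), np.uint8(200), np.uint8(227), np.uint8(230), np.uint8(230), np.uint8(231), np.uint8(231), np.uint8(230), np.uint8(230), np.uint8(227), np.uint8(172), np.uint8(133), np.uint8(127), np.uint8(125), np.uint8(128), np.uint8(127), np.uint8(128), np.uint8(127), np.uint8(128), np.uint8(128), np.uint8(128), np.uint8(128), np.uint8(129), np.uint8(128), np.uint8(127), np.uint8(128), np.uint8(127), np.uint8(127), np.uint8(127), np.uint8(128), np.uint8(125), np.uint8(126), np.uint8(127), np.uint8(127), np.uint8(127), np.uint8(125), np.uint8(127), np.uint8(123), np.uint8(132), np.uint8(139), np.uint8(139), np.uint8(138), np.uint8(138), np.uint8(136), np.uint8(136), np.uint8(135), np.uint8(137), np.uint8(137), np.uint8(136), np.uint8(138), np.uint8(140), np.uint8(139), np.uint8(137)]
140 [np.uint8(42), np.uint8(85), np.uint8(193)
[... 11218 characters left out ...]
), np.uint8(81), np.uint8(83), np.uint8(82), np.uint8(81), np.uint8(81), np.uint8(82), np.uint8(82), np.uint8(82), np.uint8(80), np.uint8(82), np.uint8(83), np.uint8(82), np.uint8(82), np.uint8(82), np.uint8(82), np.uint8(81), np.uint8(80), np.uint8(82), np.uint8(81), np.uint8(81), np.uint8(82), np.uint8(82), np.uint8(81), np.uint8(82), np.uint8(80), np.uint8(81), np.uint8(81), np.uint8(81), np.uint8(81), np.uint8(82), np.uint8(82), np.uint8(80), np.uint8(81), np.uint8(81), np.uint8(81), np.uint8(81), np.uint8(88), np.uint8(125), np.uint8(145), np.uint8(149), np.uint8(150), np.uint8(164), np.uint8(217), np.uint8(221), np.uint8(221), np.uint8(229), np.uint8(232), np.uint8(234), np.uint8(233)]
```

Run:
```python
from h import *
for p,z in(((241.7,197.5),.2),((224.2,197.5),.2),((259.2,197.5),.2),((242,174.5),.2),((242,220.5),.2),((244,150.7),.157)): print(onz("wrist",p,z))
```

```text
[0.5335308  0.08269232 0.2       ]
[0.52080264 0.08227921 0.2       ]
[0.54625819 0.08310541 0.2       ]
[0.53333593 0.09990703 0.2       ]
[0.53418408 0.06457395 0.2       ]
[0.5336808  0.10962224 0.157     ]
```

drive_tool --rows '[[[0,0,0],[-0.3,0.6,-1],8.5],[[0,0,0],[-0.25,0.7,-2],8.5],[[0,0,0],[0,0,-2.5],8.5],[[0,0,0],[0,0,-2.2],8.5],[[0,0,0],[0,0,-1.6],8.5],[[0,0,0],[0,0,-0.9],8.5],[[0,0,0],[0,0,0],8.5]]'

```text
clock: 9.9
position: [0.5333, 0.0828, 0.1689]
ee_rot: [-0.0, 0.695, 0.719, -0.0]
contact_force: [-0.2, 0.1, 0.5]
width: 0.0852
gripper_force: 0.0
```

drive_tool --rows '[[[0,0,0],[0,0,0],6],[[0,0,0],[0,0,0],4.5],[[0,0,0],[0,0,0],3.4],[[0,0,0],[0,0,0],2.0],[[0,0,0],[0,0,0],2.0],[[0,0,0],[0,0,0],2.0]]' --force 35

```text
clock: 10.65
position: [0.5317, 0.0827, 0.1697]
ee_rot: [-0.001, 0.695, 0.719, -0.001]
contact_force: [-4.6, -0.4, 6.0]
width: 0.026
gripper_force: 36.6
```

Width is 26 mm, so the button is in. Pulling along stand -y.

drive_tool --rows '[[[0,0,0],[-0.1,-0.1,0],2.0],[[0,0,0],[0.01,-0.3,0],2.0],[[0,0,0],[0.02,-0.6,0],2.0],[[0,0,0],[0.02,-0.6,0],2.0]]'

```text
clock: 11.15
position: [0.5322, 0.0675, 0.1697]
ee_rot: [-0.001, 0.695, 0.719, 0.0]
contact_force: [-1.7, 3.3, 6.4]
width: 0.0257
gripper_force: 39.0
```

Run:
```python
from h import *
s=manip.get_state(); print(s["clock"],s["position"],s["contact_force"],s["moment"])
im=snap("wrist","w6"); g=cv2.cvtColor(im,cv2.COLOR_BGR2GRAY)
print(proj("wrist",(.533,.0825-.015,.2)),proj("wrist",(.533,.103,.157)))
print(g[100:384:2,244].tolist())
```

```text
11.15 [0.53218219 0.06749063 0.16972616] [-1.68033903  3.28206454  6.35642821] [0.41437937 1.44788073 0.09740225]
[248.85121516 303.63125949] [251.38856815 190.98577983]
[143, 141, 142, 143, 143, 143, 144, 142, 142, 143, 144, 142, 143, 144, 143, 143, 141, 140, 141, 141, 143, 141, 142, 142, 142, 141, 141, 139, 140, 140, 139, 139, 139, 140, 139, 139, 139, 138, 138, 137, 81, 30, 34, 34, 32, 32, 29, 40, 102, 109, 60, 96, 109, 112, 111, 110, 110, 110, 110, 113, 104, 81, 81, 81, 82, 82, 82, 81, 82, 82, 80, 82, 81, 82, 81, 81, 82, 81, 83, 81, 80, 81, 82, 83, 86, 91, 92, 93, 93, 91, 91, 91, 91, 91, 92, 91, 91, 91, 92, 91, 91, 91, 91, 90, 92, 92, 93, 92, 92, 91, 93, 92, 91, 90, 91, 92, 92, 91, 92, 109, 214, 196, 196, 194, 192, 103, 40, 39, 38, 37, 39, 38, 37, 38, 37, 36, 38, 40, 36, 38, 37, 39]
```

drive_tool --rows '[[[0,0,0],[0.03,-0.8,0],2.0],[[0,0,0],[0.03,-0.9,0],2.0],[[0,0,0],[0.03,-0.9,0],2.0],[[0,0,0],[0.03,-0.9,0],2.0],[[0,0,0],[0.03,-0.9,0],2.0],[[0,0,0],[0.03,-0.9,0],2.0],[[0,0,0],[0.03,-0.9,0],2.0],[[0,0,0],[0.03,-0.9,0],2.0]]'

```text
clock: 12.2
position: [0.5346, -0.0036, 0.1697]
ee_rot: [-0.001, 0.695, 0.719, 0.0]
contact_force: [-2.6, 3.4, 6.3]
width: 0.0255
gripper_force: 39.1
```

drive_tool --rows '[[[0,0,0],[0.03,-0.9,0],2.0],[[0,0,0],[0.03,-0.9,0],2.0],[[0,0,0],[0.03,-0.9,0],2.0],[[0,0,0],[0.03,-0.9,0],2.0],[[0,0,0],[0.03,-0.9,0],2.0],[[0,0,0],[0.03,-0.9,0],2.0],[[0,0,0],[0.02,-0.6,0],2.0],[[0,0,0],[0.01,-0.3,0],2.0]]'

```text
clock: 13.2
position: [0.5366, -0.0667, 0.1697]
ee_rot: [-0.001, 0.695, 0.719, -0.0]
contact_force: [-1.6, 4.4, 6.7]
width: 0.0257
gripper_force: 39.1
```

Run:
```python
from h import *
s=manip.get_state(); print(s["clock"],s["position"],s["contact_force"],s["moment"],s["width"])
im=snap("wrist","w7"); b=snap("side","s7")
u=proj("side",(.537,-.03,.1)).astype(int)
c=b[u[1]-50:u[1]+50,u[0]-40:u[0]+40]
cv2.imwrite("pics/v7.png",np.hstack([cv2.resize(im[0:384,150:350],(312,600),interpolation=cv2.INTER_CUBIC),cv2.resize(c,(480,600),interpolation=cv2.INTER_CUBIC)]))
print(proj("wrist",(.534,.103,.151)))
```

```text
13.2 [ 0.53664654 -0.06672157  0.16973852] [-1.57758797  4.38822196  6.66319574] [0.43743211 1.36353732 0.05689577] 0.025687381432659556
[ 254.49599716 -138.85342755]
```

View pics/v7.png

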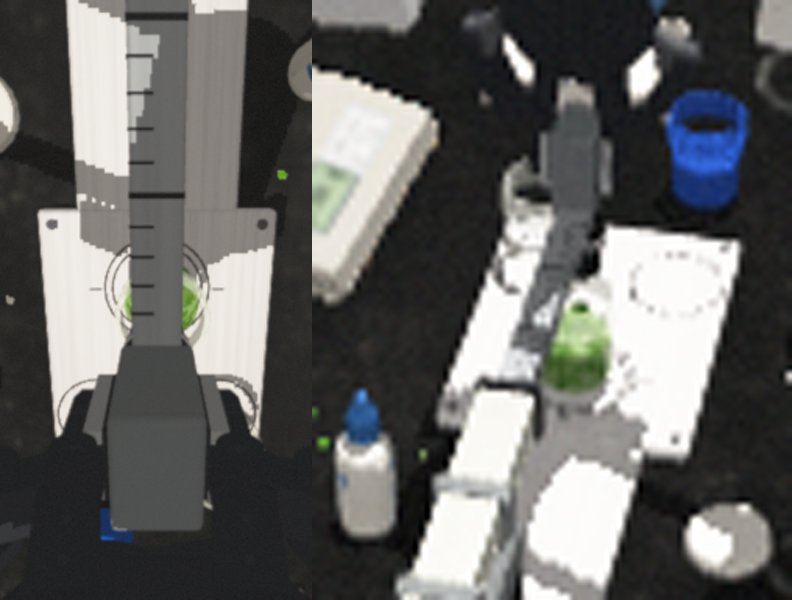

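The wrist view shows long marks at crop rows 16 and 196 with the third one outside the frame. The side view shows the arm out over the green cup. I'll check for slip and locate the marks.

Run:
```python
from h import *
L=lambda f:(np.load(f"pics/{f}_K.npy"),np.load(f"pics/{f}_V.npy"),0)
for f in("w6","w7"):
    g=cv2.cvtColor(cv2.imread(f"pics/{f}.png"),cv2.COLOR_BGR2GRAY).astype(int); p=g[:,246]
    d=np.diff(p); 
    print(f,[(i,d[i]) for i in range(len(d)) if abs(d[i])>7])
    q=g[:,237]; print([i for i in range(1,383) if q[i]<q[i-1] and q[i]<=q[i+1] and q[i]<70])
C=L("w6"); print("w6 mouth",onz("",(245,180.5),.157,C),"mark",onz("",(245,200.5),.151,C), "block", onz("",(244,268),.2,C),onz("",(244,339),.2,C))
C=L("w7"); print("w7 long",onz("",(250,125.2),.151,C),onz("",(250,10.2),.151,C),"block",onz("",(251,266),.2,C),onz("",(251,339),.2,C))
```

```text
w6 [(1, np.int64(-17)), (2, np.int64(-20)), (33, np.int64(16)), (34, np.int64(27)), (35, np.int64(11)), (178, np.int64(-16)), (179, np.int64(-41)), (180, np.int64(-42)), (181, np.int64(-9)), (194, np.int64(37)), (195, np.int64(26)), (196, np.int64(8)), (198, np.int64(-20)), (199, np.int64(-30)), (201, np.int64(30)), (202, np.int64(12)), (220, np.int64(-12)), (221, np.int64(-9)), (337, np.int64(16)), (338, np.int64(87)), (339, np.int64(39)), (340, np.int64(-10)), (341, np.int64(-23)), (349, np.int64(-52)), (350, np.int64(-72)), (351, np.int64(-22))]
[182, 185, 187, 189, 192, 200, 353, 355, 357, 360, 364, 367, 371, 374, 378, 381]
w7 [(6, np.int64(-16)), (7, np.int64(-28)), (8, np.int64(-20)), (11, np.int64(16)), (12, np.int64(33)), (13, np.int64(15)), (20, np.int64(8)), (21, np.int64(48)), (22, np.int64(24)), (33, np.int64(-49)), (34, np.int64(-60)), (35, np.int64(30)), (36, np.int64(53)), (37, np.int64(23)), (46, np.int64(-22)), (47, np.int64(-20)), (55, np.int64(-16)), (56, np.int64(-15)), (57, np.int64(-28)), (58, np.int64(-27)), (59, np.int64(25)), (60, np.int64(23)), (61, np.int64
[... 524 characters left out ...]
int64(-10)), (181, np.int64(-27)), (182, np.int64(-12)), (183, np.int64(33)), (184, np.int64(15)), (198, np.int64(-17)), (199, np.int64(-27)), (201, np.int64(28)), (202, np.int64(11)), (220, np.int64(-12)), (221, np.int64(-9)), (338, np.int64(-15)), (339, np.int64(-18))]
[10, 82, 104, 125, 145, 164, 183, 200, 229, 341, 343, 345, 350, 354, 356, 359, 363, 367, 370, 375, 380, 382]
w6 mouth [0.52951299 0.109306   0.157     ] mark [0.529783   0.09644222 0.151     ] block [0.53049812 0.08512131 0.2       ] [0.53146546 0.04985994 0.2       ]
w7 long [0.53562179 0.0021692  0.151     ] [0.53393551 0.05227905 0.151     ] block [ 0.53771017 -0.04808561  0.2       ] [ 0.53896567 -0.08424768  0.2       ]
```

drive_tool --rows '[[[0,0,0],[0,-0.06,0],2.0],[[0,0,0],[0,0,0],2.0],[[0,0,0],[0,0,0],2.0],[[0,0,0],[0,0,0],2.0]]'

```text
clock: 13.8
position: [0.5367, -0.0672, 0.1698]
ee_rot: [-0.001, 0.695, 0.719, -0.0]
contact_force: [-2.3, 4.3, 5.8]
width: 0.0261
gripper_force: 39.1
```

```bash
python3 -c "
from h import *
print(manip.get_state()['position']); print(job.sign_off())"
```

```text
[ 0.53670159 -0.06720895  0.16975282]
the job is handed in; nothing more can be done
None
```

The job is handed in: the leaf cup was slid into the double ring and released, and the arm is held, button in, at about 150 mm over it; the extension is worked out from tool travel and scale marks, as the third mark was out of the wrist camera's view.

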